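# Wedge the rocking balance

### The arm

A 6-joint arm with a two-finger parallel gripper is mounted at the origin on the work surface. World frame = base frame: x ahead of the robot, y to its left, z up, the work surface at z = 0. Lengths are in m, angles in rad, forces in N, time in s.
With the tool pointing down it reaches from about 0.35 to 0.85 m from the base axis. Payload 8.1 kg.
Tool frame: the origin (TCP) lies at the very end of the fingers, on their centre line; the grasp point (between the pads) lies 19 mm behind it; z points along the fingers, y is the direction in which the jaws open and shut (so a half turn about z gives the same grasp; the last joint's range is limited). The gripper opens to 93 mm and grips with 3 to 60 N. Pads are 15 mm wide; open, the fingers measure 128 mm over their backs; the gripper's body (75 mm by 188 mm) begins 65 mm behind the grasp point.
Start: joints at [-1.365, 0.13, 1.488, -0, 1.523, -0.085], TCP at [0.172, -0.575, 0.219] pointing down, gripper open.
Joint ranges: [-2.96, 2.96], [-0.89, 2.26], [0.02, 2.5], [-1.34, 4.48], [0, 2.73], [-2.66, 2.66]. Speed limits (rad/s): [2.39, 2.39, 2.79, 3.14, 3.14, 3.14].

### API

Orientations are given as a rotation vector (axis times angle).
In Python, from plant import * gives the robot as it stands.
- The arm moves only by the tool apply_moves, never from a script. Its argument "commands" is one flat list of numbers, 7 for each row, row after row: the shift along the world's x, y, z in cm, then the turn, a rotation vector about the world's x, y, z in rad, then the finger opening in cm, from 0 to 9.3. A call has 1 to 8 rows; each row shifts and turns the pose as measured when the row begins; what a row does not reach is not made up. A row lasts 1/8 s, in which the tool goes at most 62.5 mm and 10.7 degrees, less where a joint would pass 70% of its speed; a pose out of reach is approached as far as the arm can. A call with a gripper value outside its range is refused whole. The fingers move at their own pace and stop on an object; "squeeze" is the grip in N (left out, the last holds). Time passes only in rows, so rows that do not move let the fingers close. It gives the time, the measured TCP pose, the force and the opening at its end, in the units of the state.
- read_state(): the state, without advancing time (a new reading comes with each control period).
- read_camera(name): name is "scene" or "top"; returns (picture, depth): 420x560x3 uint8, blue, green, red; 420x560 float32, m along the optical axis (not along the pixel's ray), 0 where there is no reading.
- camera_model(name): a dict with "intrinsics" (3x3 intrinsics, pixels), "dist_coeffs" ([k1, k2, p1, p2, k3] as OpenCV has them; the pictures are not rectified), "R" (3x3) and "t" (3): a world point X has camera coordinates R X + t. Camera axes: x right, y down, z forward; pixel columns grow to the right and rows downward; lengths in m; the calibration is good to about 2 mm. A picture is of the moment at which its call begins. camera_model takes no time and is no camera call.
- close_job(): hands the job in, once; it reports no verdict.
Trained networks look in the newest picture that a camera, given by its name, has taken for a name from the list of things; names that differ only in an ending like _2 or _b are one class to them, and where a whole thing is asked for, a point or a joint stands for the part that bears it (a point fixed in the world has none). Each returns a list of dicts, best first, with "conf" (0 to 1); they miss things now and then, are a little off and sometimes report something else, mostly with a low value. They report only what shows in the picture. A call takes as long as a camera call. They do not tell look-alikes from the thing itself.
- find_in(query, camera): "point" ([x, y, z] in m, in the coordinates of the camera as it stood for that picture, good to about 4 mm: the middle of the surface that is visible of it).
- cut_out(query, camera): "mask" (420x560 bool, what is visible of it).
- spot_point(query, camera): "point" ([x, y, z] in m, in the coordinates of the camera as it stood for that picture, good to about 4 mm: a listed point, or the origin of a listed thing).
The state is a dict: "t": time; "q": joint angles; "dq": joint speeds; "joint_torque": joint torques, N m; "tool_pos": TCP position; "orientation": TCP orientation; "force": force on the tool from outside, world axes, zero at the start; "wrist_torque": the same for the moment, N m; "opening": finger opening in m.
Only numpy, scipy, OpenCV 4.12 (cv2) and the standard library are available. Lean on these libraries where they do the work, as an engineer would, in place of code of your own. Each camera call takes 0.05 s, during which the arm holds its last target. There are 200 camera calls.

### The job

The bench balance rocks because the foot at the corner facing the wooden wedge is too short, so the balance leans down on that corner. With the fingertips, push the wedge along the table, thin edge first, under that short foot until the balance stands level and no longer rocks, then take the hand away. Do not pick up or lift the wedge or the balance, do not shove the balance out of its place, and leave the things around it where they stand.

Things in the scene. Friction and masses are not known exactly. Their poses are not given: they have to be found in the camera images.
- balance: White bench balance, loose, about 1.6 kg: casing 172 x 196 mm, underside 26 mm, top 68 mm and pan top (124 mm round) 79 mm above the table; ball feet (radius 14 mm) under round lugs at x = +-80, y = +-100 mm. Origin: centre, level with the soles of the three long feet; +x from display strip to pan, z normal to the casing (vertical when level). At first it leans 3.2 degrees down to the short foot.
- short_foot (a point): Lowest point of the short ball foot, at x = +80, y = -100 mm of the balance, 7 mm shorter than the others; level, it is 7 mm above the table. Before level it carries about 2 N and the moving wedge resists with 2 to 4 N; from level on it takes up far more, the resistance rises to 7 to 10 N and further pushing shoves the balance. Its lug (radius 17 mm) is 30 mm up.
- wedge: Loose wooden wedge on the table, 122 mm long, 60 mm wide, 120 g. Origin: centre of its underside; x points to the thin edge, z up. At first the thin edge points roughly at the short foot, 45 to 85 mm short of it, up to 25 mm to one side and turned up to 0.2 rad; steer it while pushing.
- wedge_tip (a point): Middle of the thin edge, at x = +61 mm on the wedge's underside. The edge is 1 mm thick; from it the slope rises evenly to 15 mm over 110 mm. The balance is level when the foot stands about 48 mm in from this edge (10 mm more or less does).
- wedge_heel (a point): Middle of the flat upright rear face of the wedge's heel (the face to push), at x = -61 mm, 10 mm above the table. The heel block is 12 mm long, 60 mm wide and 32 mm high.
- jar: Bystander: amber glass jar with a lid, 60 mm diameter, 65 mm high, loose. Origin at the centre of its underside.
- flask: Bystander: conical glass flask, 72 mm diameter at the foot, 134 mm high, loose. Origin at the centre of its underside.
- mouse: Bystander: black computer mouse, 100 x 60 x 35 mm, loose. Origin at the centre of its underside.
- wash_bottle: Bystander: white plastic bottle, 64 mm diameter, 170 mm high, loose. Origin at the centre of its underside.
Mind the look-alikes: they are no part of the job. Of the things that look like the wedge, the middle-sized one is meant.

How it is judged:
By the outcome, as a careful person would: the job done as asked, in the order asked, and still so for the second after the job is handed in, with the robot touching nothing.
It also fails if it takes over 48 s, if anything falls off the work surface, if the arm or the gripper's body presses on something with over 40 N, if the wrist force passes 120 N, or if a joint passes its speed limit or range.

## Working session

There is one attempt and no reset: what is moved stays moved. The work goes in short steps, Python scripts to look and compute and a tool call to move; the robot and the scene stay as the last step left them, time stands still between calls to the robot, and variables do not carry over. Pictures are saved under pics/ and viewed, about 8 in all and at most 12, crops included, and the job is handed in when it is done.

Besides the shell and the picture viewer there is one more tool, called after "Request:" as name(argument=value, ...) on one line, values as JSON. apply_moves: Moves the arm, as the interface text tells. Its arguments: {"type":"object","properties":{"commands":{"type":"array"},"squeeze":{"type":"number"}},"required":["commands"]}

```bash
mkdir -p pics
cat > h.py <<'E'
from plant import *
import numpy as np, cv2
def w(p,c):
    m=camera_model(c); return np.array(m["R"]).T@(np.array(p)-np.array(m["t"]))
def proj(X,c):
    m=camera_model(c); R=np.array(m["R"]); 
    return cv2.projectPoints(np.atleast_2d(np.array(X,float)),cv2.Rodrigues(R)[0],np.array(m["t"],float),np.array(m["intrinsics"]),np.array(m["dist_coeffs"],float))[0][:,0]
def cloud(d,c):
    m=camera_model(c); vv,uu=np.mgrid[0:420,0:560]
    n=cv2.undistortPoints(np.stack([uu,vv],-1).reshape(-1,1,2).astype(np.float64),np.array(m["intrinsics"]),np.array(m["dist_coeffs"],float)).reshape(420,560,2)
    P=np.dstack([n*d[...,None],d]).astype(float)
    return (P-np.array(m["t"]))@np.array(m["R"])
E
python3 - <<'E'
from h import *
for c in("scene","top"):
    im,d=read_camera(c); cv2.imwrite(f"pics/{c}0.png",im); np.save(f"{c}0.npy",d)
    for q in("balance","wedge","jar","flask","mouse","wash_bottle"):
        for r in find_in(q,c): print(c,q,round(r["conf"],2),w(r["point"],c).round(3))
    for q in("balance","short_foot","wedge_tip","wedge_heel","wedge"):
        for r in spot_point(q,c): print(c,"SP",q,round(r["conf"],2),w(r["point"],c).round(3))
s=read_state();print(s)
E
```

```text
scene balance 0.77 [0.534 0.16  0.071]
scene wedge 0.87 [ 0.559 -0.087  0.007]
scene wedge 0.75 [ 0.433 -0.1    0.006]
scene wedge 0.58 [ 0.754 -0.311  0.01 ]
scene jar 0.67 [ 0.478 -0.231  0.043]
scene flask 0.77 [ 0.74  -0.052  0.06 ]
scene mouse 0.61 [ 0.559 -0.088  0.006]
scene mouse 0.57 [ 0.584 -0.328  0.021]
scene mouse 0.4 [0.551 0.391 0.1  ]
scene wash_bottle 0.48 [0.532 0.157 0.07 ]
scene SP balance 0.58 [0.5   0.147 0.003]
scene SP short_foot 0.8 [0.57  0.035 0.003]
scene SP short_foot 0.54 [ 0.555 -0.079  0.001]
scene SP wedge_tip 0.97 [ 0.83  -0.324 -0.002]
scene SP wedge_tip 0.78 [ 0.564 -0.03  -0.   ]
scene SP wedge_tip 0.73 [ 0.476 -0.117 -0.004]
scene SP wedge_tip 0.68 [ 0.726 -0.067  0.   ]
scene SP wedge_tip 0.37 [ 0.463 -0.246  0.001]
scene SP wedge_heel 0.79 [ 0.546 -0.143  0.009]
scene SP wedge_heel 0.71 [ 0.674 -0.314  0.016]
scene SP wedge_heel 0.71 [ 0.528  0.389 -0.001]
scene SP wedge_heel 0.62 [ 0.391 -0.095  0.01 ]
scene SP wedge 0.8 [ 0.554 -0.081 -0.001]
scene SP wedge 0.78 [ 0.438 -0.104 -0.001]
scene SP wedge 0.76 [ 0.755 -0.321  0.   ]
top balance 0.8
[... 755 characters left out ...]
01]
top SP wedge 0.62 [ 0.759 -0.315  0.002]
{'t': 1.2, 'q': array([-1.36540314e+00,  1.30379789e-01,  1.48818823e+00, -5.30880277e-06,
        1.52299387e+00, -8.53703990e-02]), 'dq': array([-0.0002543 , -0.00098623, -0.00186171,  0.00055831, -0.00051097,
        0.00090613]), 'joint_torque': array([ 1.27562989e-04, -5.59760571e+01, -4.92050958e+01,  7.69036612e-02,
        2.26119003e-02, -2.72403651e-05]), 'tool_pos': array([ 0.17204965, -0.57481789,  0.21865377]), 'orientation': array([ 3.10842019e+00,  4.55119069e-01, -5.41649664e-06]), 'force': array([ 0.69586689, -0.29672296,  0.24531889]), 'wrist_torque': array([ 0.01300142,  0.00707772, -0.02595179]), 'opening': 0.09333413421783303}
```

View pics/scene0.png

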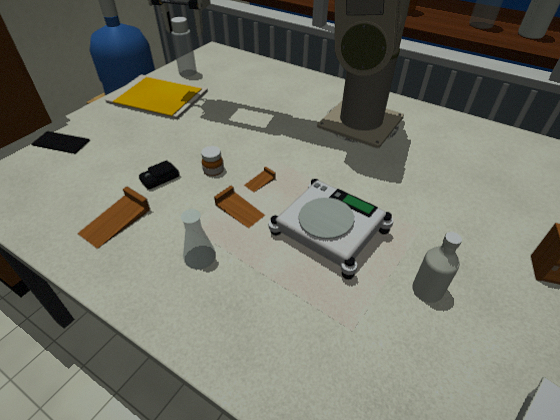

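View pics/top0.png

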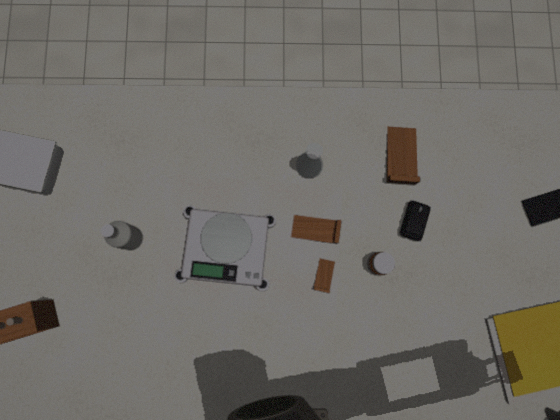

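Scene: the middle-sized wedge is at top-view px (317,229), with the short foot's lug at (270,220). I'll refine both from depth.

```bash
cat >> h.py <<'E'
def measure(save=None):
    im,d=read_camera("top"); P=cloud(d,"top")
    if save: cv2.imwrite(save,im)
    hsv=cv2.cvtColor(im,cv2.COLOR_BGR2HSV)
    wood=(hsv[...,1]>110)&(hsv[...,0]<22)&(d>0)
    x,y,z=P[...,0],P[...,1],P[...,2]
    n,l,st,_=cv2.connectedComponentsWithStats((wood&(x>.49)&(x<.66)&(y>-.2)&(y<.2)).astype(np.uint8))
    k=1+np.argmax(st[1:,4]); q=P[l==k]
    r=cv2.minAreaRect(q[:,:2].astype(np.float32))
    print("wedge n",len(q),"rect",np.round(r[0],4),np.round(r[1],4),round(r[2],1),"\n box",cv2.boxPoints(r).round(3).tolist())
    b=(z>.055)&(z<.1)&(abs(x-.5)<.16)&(abs(y-.145)<.16)
    n,l,st,_=cv2.connectedComponentsWithStats(b.astype(np.uint8)); k=1+np.argmax(st[1:,4]); q=P[l==k]
    r=cv2.minAreaRect(q[:,:2].astype(np.float32)); print("bal rect",np.round(r[0],4),np.round(r[1],4),round(r[2],1))
    c=q[(q[:,2]<.078)]
    A=np.c_[c[:,:2],np.ones(len(c))]
    for _ in range(4):
        s=np.linalg.lstsq(A,c[:,2],rcond=None)[0]; e=abs(c[:,2]-A@s); g=e<.004; A,c=A[g],c[g]
    print("plane slopes deg",np.degrees(s[:2]).round(2), "h at centre",(s@[*r[0],1]).round(4))
    for nm in("balance","short_foot","wedge_tip","wedge_heel"):
        for rr in spot_point(nm,"top"):
            X=w(rr["point"],"top")
            if abs(X[0]-.55)<.1 and X[1]>-.2: print(" top",nm,round(rr["conf"],2),X.round(3))
    return im,d,P
E
python3 - <<'E'
from h import *
im,d,P=measure()
for uv in((270,219),(189,211),(180,275),(263,284)): print(uv,P[uv[1],uv[0]].round(3))
print("f",read_state()["orientation"])
read_camera("scene")
for nm in("short_foot","wedge_tip","wedge_heel"):
  for rr in spot_point(nm,"scene"): print(nm,w(rr["point"],"scene").round(3))
cv2.imwrite("pics/c1.png",cv2.resize(im[180:310,160:360],None,fx=4,fy=4,interpolation=cv2.INTER_CUBIC))
E
```

```text
wedge n 1014 rect [ 0.5537 -0.0832] [0.1185 0.0576] 81.4 
 box [[0.515999972820282, -0.13699999451637268], [0.5730000138282776, -0.1459999978542328], [0.5910000205039978, -0.028999999165534973], [0.5339999794960022, -0.019999999552965164]]
bal rect [0.4995 0.1451] [0.2212 0.1816] 83.6
plane slopes deg [-2.13  2.06] h at centre 0.0686
 top balance 0.63 [0.498 0.148 0.   ]
 top short_foot 0.59 [ 0.555 -0.082 -0.001]
 top wedge_tip 0.66 [ 0.564 -0.021 -0.   ]
 top wedge_tip 0.64 [ 0.479 -0.116  0.001]
 top wedge_heel 0.82 [ 0.544 -0.143  0.011]
(270, 219) [0.573 0.035 0.05 ]
(189, 211) [0.59  0.235 0.062]
(180, 275) [0.433 0.25  0.07 ]
(263, 284) [0.412 0.051 0.061]
f [-3.10840742e+00 -4.55241561e-01  6.02660522e-05]
short_foot [0.569 0.034 0.   ]
short_foot [ 0.564 -0.026 -0.001]
wedge_tip [ 0.475 -0.117 -0.003]
wedge_tip [ 0.834 -0.324 -0.   ]
wedge_tip [0.502 0.144 0.003]
wedge_tip [0.57  0.034 0.002]
wedge_heel [ 0.549 -0.144  0.009]
wedge_heel [ 0.675 -0.313  0.011]
```

View pics/c1.png

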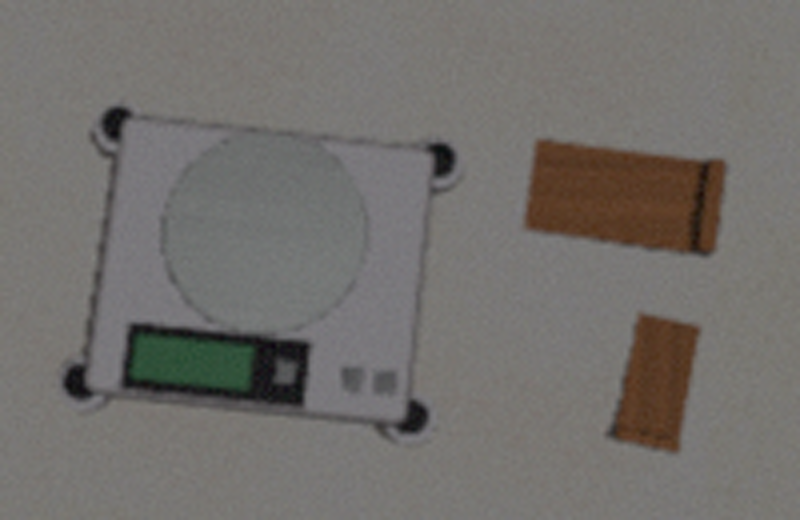

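Request:
apply_moves(commands=[4.4,4.6,-0.5,0,0,0.14,2,4.4,4.6,-0.5,0,0,0.14,2,4.4,4.6,-0.5,0,0,0.14,2,4.4,4.6,-0.5,0,0,0.14,2,4.4,4.6,-0.5,0,0,0.14,2,4.4,4.6,-0.5,0,0,0.14,2,4.4,4.6,-0.5,0,0,0.14,2,4.4,4.6,-0.5,0,0,0.14,2])

```text
t: 2.65
tool_pos: [0.5164, -0.2128, 0.1807]
orientation: [2.36, 2.065, 0.004]
force: [-0.4, -1.3, -0.6]
opening: 0.0214
```

Request:
apply_moves(commands=[1.2,1.3,-3,0,0,-0.02,2,1.1,1.2,-4,0,0,0,2,0,0,-4,0,0,0,2,0,0,-3,0,0,0,2,0,0,-1.5,0,0,0,2,0,0,0,0,0,0,2])

```text
t: 3.4
tool_pos: [0.5439, -0.1819, 0.0228]
orientation: [2.368, 2.051, 0.007]
force: [0.2, 0.1, 0.3]
opening: 0.0199
```

Request:
apply_moves(commands=[-0.5,0,-0.6,0,0,-0.01,2,0,0,-0.6,0,0,0,2,0.15,1,0,0,0,0,2,0.15,1,0,0,0,0,2,0.1,0.6,0,0,0,0,2,0.1,0.6,0,0,0,0,2,0.1,0.6,0,0,0,0,2,0,0,0,0,0,0,2])

```text
t: 4.4
tool_pos: [0.5482, -0.1424, 0.0149]
orientation: [2.374, 2.034, 0.012]
force: [-0.8, 0.3, -0.7]
opening: 0.0199
```

Run:
```python
from h import *
im,d,P=measure("pics/t2.png"); print(read_state()["force"].round(2))
```

```text
wedge n 740 rect [ 0.5399 -0.0567] [0.0938 0.095 ] 80.6 
 box [[0.48500001430511475, -0.0949999988079071], [0.5789999961853027, -0.11100000143051147], [0.593999981880188, -0.017999999225139618], [0.5009999871253967, -0.003000000026077032]]
bal rect [0.5017 0.147 ] [0.2227 0.1809] 84.6
plane slopes deg [-2.14  2.12] h at centre 0.0685
 top balance 0.97 [ 0.499  0.148 -0.001]
 top wedge_tip 0.79 [ 0.569 -0.01  -0.002]
 top wedge_heel 0.97 [ 0.548 -0.13   0.012]
[-0.51 -0.8  -0.42]
```

Request:
apply_moves(commands=[0.1,0.6,-0.2,0,0,0,2,0.1,0.6,-0.2,0,0,0,2,0.1,0.6,0,0,0,0,2,0.1,0.6,0,0,0,0,2,0.1,0.6,0,0,0,0,2,0.1,0.6,0,0,0,0,2,0.1,0.6,0,0,0,0,2,0,0,0,0,0,0,2])

```text
t: 5.65
tool_pos: [0.5557, -0.0984, 0.0108]
orientation: [2.374, 2.033, 0.012]
force: [-0.1, 0.0, -0.3]
opening: 0.02
```

Run:
```python
from h import *
im,d,P=measure("pics/t3.png"); print(read_state()["force"].round(2))
a,b=im[180:310,160:360],read_camera("scene")[0][150:300,190:420]
for nm in("short_foot","wedge_tip","wedge_heel"):
  for rr in spot_point(nm,"scene"): print(nm,w(rr["point"],"scene").round(3))
cv2.imwrite("pics/c3.png",np.hstack([cv2.resize(a,(400,260)),cv2.resize(b,(400,260))]))
```

```text
wedge n 571 rect [ 0.5519 -0.0033] [0.0763 0.0931] 78.0 
 box [[0.49799999594688416, -0.03099999949336052], [0.5899999737739563, -0.05000000074505806], [0.6050000190734863, 0.024000000208616257], [0.5139999985694885, 0.04399999976158142]]
bal rect [0.5021 0.1487] [0.2246 0.1829] 85.2
plane slopes deg [-2.18  2.17] h at centre 0.0686
 top balance 0.71 [ 0.504  0.148 -0.003]
 top wedge_tip 0.68 [ 0.477 -0.114 -0.002]
 top wedge_tip 0.62 [ 0.574  0.034 -0.002]
[-0.11  1.54 -0.02]
short_foot [0.569 0.034 0.003]
wedge_tip [0.577 0.029 0.001]
wedge_tip [ 0.476 -0.118 -0.004]
wedge_tip [ 0.837 -0.322 -0.001]
wedge_heel [ 0.555 -0.089  0.009]
wedge_heel [ 0.385 -0.096  0.007]
wedge_heel [ 0.674 -0.316  0.013]
wedge_heel [ 0.576 -0.342 -0.001]
```

View pics/c3.png

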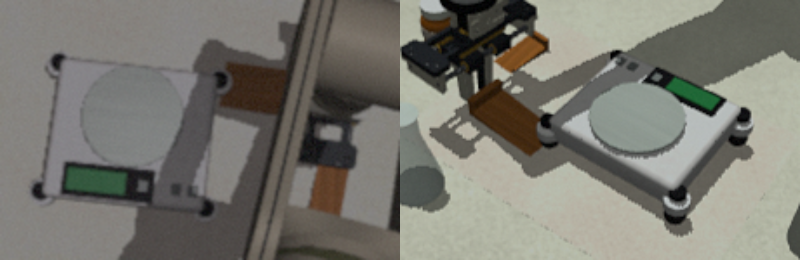

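Request:
apply_moves(commands=[0.05,0.5,0,0,0,0,2,0.05,0.5,0,0,0,0,2,0.05,0.5,0,0,0,0,2,0.05,0.5,0,0,0,0,2,0.05,0.5,0,0,0,0,2,0.05,0.5,0,0,0,0,2])

```text
t: 6.85
tool_pos: [0.5587, -0.0687, 0.011]
orientation: [2.374, 2.03, 0.01]
force: [-1.4, -3.8, 0.1]
opening: 0.0201
```

Run:
```python
from h import *
im,d,P=measure("pics/t4.png"); print(read_state()["force"].round(2),read_state()["tool_pos"].round(4))
b=read_camera("scene")[0]; cv2.imwrite("pics/s4.png",cv2.resize(b[150:300,190:420],(800,520)))
for nm in("short_foot","wedge_tip","wedge_heel"):
  for rr in spot_point(nm,"scene"): print(nm,w(rr["point"],"scene").round(3))
```

```text
wedge n 290 rect [0.5647 0.0279] [0.0641 0.071 ] 82.1 
 box [[0.5249999761581421, 0.0010000000474974513], [0.5950000286102295, -0.008999999612569809], [0.6039999723434448, 0.054999999701976776], [0.5339999794960022, 0.06499999761581421]]
bal rect [0.5005 0.1469] [0.2201 0.1805] 84.0
plane slopes deg [-1.22  1.05] h at centre 0.0684
 top balance 0.65 [ 0.504  0.143 -0.001]
 top short_foot 0.81 [0.569 0.042 0.004]
 top short_foot 0.27 [ 0.577  0.068 -0.003]
 top wedge_tip 0.82 [ 0.575  0.064 -0.001]
 top wedge_tip 0.68 [ 0.477 -0.113 -0.002]
 top wedge_heel 0.15 [ 0.568  0.004 -0.002]
[-0.1   1.04 -0.42] [ 0.5588 -0.0687  0.011 ]
short_foot [ 0.581  0.058 -0.003]
short_foot [0.57  0.034 0.008]
wedge_tip [ 0.832 -0.322 -0.001]
wedge_tip [0.579 0.057 0.   ]
wedge_tip [ 0.475 -0.115 -0.001]
wedge_heel [ 0.674 -0.316  0.015]
wedge_heel [ 0.559 -0.06   0.01 ]
wedge_heel [ 0.391 -0.099  0.012]
```

Request:
apply_moves(commands=[0.05,0.4,0,0,0,0,2,0.05,0.4,0,0,0,0,2,0.05,0.4,0,0,0,0,2,0.05,0.3,0,0,0,0,2])

```text
t: 7.8
tool_pos: [0.5607, -0.0547, 0.011]
orientation: [2.375, 2.028, 0.008]
force: [-0.3, -2.7, -0.7]
opening: 0.0203
```

Run:
```python
from h import *
im,d,P=measure("pics/t5.png"); print(read_state()["force"].round(2),read_state()["tool_pos"].round(4))
```

```text
wedge n 102 rect [0.5801 0.0306] [0.0831 0.0437] 38.4 
 box [[0.5339999794960022, 0.02199999988079071], [0.5609999895095825, -0.012000000104308128], [0.6259999871253967, 0.039000000804662704], [0.5989999771118164, 0.07400000095367432]]
bal rect [0.5001 0.1469] [0.219  0.1803] 84.0
plane slopes deg [-0.69  0.57] h at centre 0.0683
 top balance 0.73 [ 0.502  0.146 -0.002]
 top short_foot 0.67 [0.571 0.043 0.006]
 top wedge_tip 0.81 [ 0.578  0.08  -0.003]
 top wedge_tip 0.78 [ 0.476 -0.115 -0.001]
 top wedge_heel 0.7 [ 0.556 -0.044  0.01 ]
[-0.33  0.1  -1.06] [ 0.5608 -0.0544  0.0111]
```

Request:
apply_moves(commands=[0.05,0.3,0,0,0,0,2,0.05,0.3,0,0,0,0,2])

```text
t: 8.3
tool_pos: [0.5617, -0.0489, 0.0111]
orientation: [2.375, 2.027, 0.008]
force: [-0.4, -4.6, -0.5]
opening: 0.0199
```

Run:
```python
from h import *
im,d,P=measure("pics/t6.png"); print(read_state()["force"].round(2),read_state()["tool_pos"].round(4))
```

```text
wedge n 90 rect [0.5978 0.0505] [0.0525 0.0164] 89.3 
 box [[0.5889999866485596, 0.024000000208616257], [0.6060000061988831, 0.024000000208616257], [0.6060000061988831, 0.07699999958276749], [0.5899999737739563, 0.07699999958276749]]
bal rect [0.4997 0.147 ] [0.2196 0.1798] 84.1
plane slopes deg [-0.6   0.31] h at centre 0.0682
 top balance 0.58 [0.5   0.145 0.003]
 top short_foot 0.67 [0.572 0.042 0.008]
 top wedge_tip 0.94 [ 0.475 -0.112 -0.001]
 top wedge_tip 0.79 [ 0.58   0.086 -0.001]
 top wedge_heel 0.58 [ 0.56  -0.038  0.014]
 top wedge_heel 0.45 [ 0.531  0.393 -0.002]
[-0.02 -1.72 -0.55] [ 0.5617 -0.0485  0.011 ]
```

Request:
apply_moves(commands=[0.05,0.3,0,0,0,0,2])

```text
t: 8.68
tool_pos: [0.5622, -0.0462, 0.0111]
orientation: [2.375, 2.027, 0.008]
force: [-0.2, -8.2, 0.7]
opening: 0.0192
```

Request:
apply_moves(commands=[0.05,0.3,0,0,0,0,2])

```text
t: 8.8
tool_pos: [0.5627, -0.0442, 0.0111]
orientation: [2.374, 2.026, 0.006]
force: [-0.2, -7.8, -1.0]
opening: 0.0197
```

Run:
```python
from h import *
im,d,P=measure("pics/t7.png"); print(read_state()["force"].round(2),read_state()["tool_pos"].round(4))
```

```text
wedge n 86 rect [0.5974 0.0569] [0.0495 0.0171] 87.8 
 box [[0.5879999995231628, 0.032999999821186066], [0.6050000190734863, 0.03200000151991844], [0.6069999933242798, 0.08100000023841858], [0.5899999737739563, 0.0820000022649765]]
bal rect [0.4994 0.1495] [0.2169 0.1802] 84.6
plane slopes deg [-0.55  0.19] h at centre 0.0683
 top balance 0.72 [ 0.504  0.149 -0.003]
 top wedge_tip 0.8 [ 0.58   0.087 -0.   ]
 top wedge_tip 0.57 [ 0.475 -0.113  0.003]
 top wedge_heel 0.64 [ 0.56  -0.034  0.01 ]
[ 0.94 -5.29 -1.55] [ 0.5628 -0.0438  0.0111]
```

The force rose to 8 N, so the foot is taking load. I'll back off and look.

Request:
apply_moves(commands=[-0.05,-0.4,0,0,0,0,2,-0.3,-2,0,0,0,0,2,-0.3,-2,0,0,0,0,2,0,0,4,0,0,0,2,0,-4,5,0,0,0,2,-1,-5,5,0,0,0,2,-1,-6,3,0,0,0,2,0,-6,0,0,0,0,2])

```text
t: 10.05
tool_pos: [0.5342, -0.2934, 0.1769]
orientation: [2.369, 2.034, 0.006]
force: [2.1, -1.3, -0.5]
opening: 0.0198
```

Run:
```python
from h import *
im,d,P=measure("pics/t8.png"); print(read_state()["force"].round(2),read_state()["tool_pos"].round(4))
def sl(d,box):
    P=cloud(d,"top").reshape(-1,3); o=[]
    m=(abs(P[:,2])<.006)&(abs(P[:,0]-.5)<.2)&(abs(P[:,1]-.145)<.2); c=P[m]
    print("table",np.degrees(np.linalg.lstsq(np.c_[c[:,:2],np.ones(len(c))],c[:,2],rcond=None)[0][:2]).round(2), c[:,2].mean().round(4))
    # pan: disc radius 50mm around pan top
    from numpy import hypot
    for cx,cy in(box,):
        m=(hypot(P[:,0]-cx,P[:,1]-cy)<.05)&(P[:,2]>.06); c=P[m]
        print("pan",np.degrees(np.linalg.lstsq(np.c_[c[:,:2],np.ones(len(c))],c[:,2],rcond=None)[0][:2]).round(2),c[:,2].mean().round(4),c[:,2].std().round(4))
u=cloud(d,"top")[238,226]; print(u)
sl(np.load("top0.npy"),u[:2]); sl(d,u[:2])
b=read_camera("scene")[0]
for nm in("short_foot","wedge_tip","wedge_heel"):
  for rr in spot_point(nm,"scene"): print(nm,w(rr["point"],"scene").round(3))
cv2.imwrite("pics/c8.png",np.hstack([cv2.resize(im[180:310,160:360],(400,260)),cv2.resize(b[150:300,190:420],(400,260))]))
```

```text
wedge n 617 rect [0.5707 0.0269] [0.1186 0.0577] 79.6 
 box [[0.5320000052452087, -0.026000000536441803], [0.5879999995231628, -0.03700000047683716], [0.6100000143051147, 0.07999999821186066], [0.5529999732971191, 0.09000000357627869]]
bal rect [0.4994 0.1484] [0.2208 0.1804] 84.6
plane slopes deg [-0.46  0.22] h at centre 0.0683
 top balance 0.68 [ 0.503  0.147 -0.003]
 top short_foot 0.59 [0.567 0.043 0.008]
 top short_foot 0.28 [ 0.528  0.395 -0.003]
 top wedge_tip 0.79 [ 0.476 -0.114 -0.001]
 top wedge_tip 0.64 [ 0.583  0.089 -0.002]
 top wedge_tip 0.39 [0.574 0.044 0.008]
 top wedge_heel 0.93 [ 0.56  -0.034  0.012]
[-0.37  0.31 -0.66] [ 0.5327 -0.2907  0.1723]
[0.52186237 0.14078511 0.07851883]
table [ 0.06 -0.03] 0.0002
pan [-2.23  2.22] 0.0777 0.0023
table [0.06 0.  ] 0.0001
pan [ 0.15 -0.2 ] 0.0787 0.0019
short_foot [0.57  0.037 0.011]
wedge_tip [0.585 0.082 0.002]
wedge_tip [ 0.834 -0.322 -0.003]
wedge_tip [ 0.477 -0.118  0.   ]
wedge_heel [ 0.564 -0.032  0.006]
wedge_heel [ 0.389 -0.095  0.009]
wedge_heel [ 0.677 -0.313  0.015]
```

View pics/c8.png

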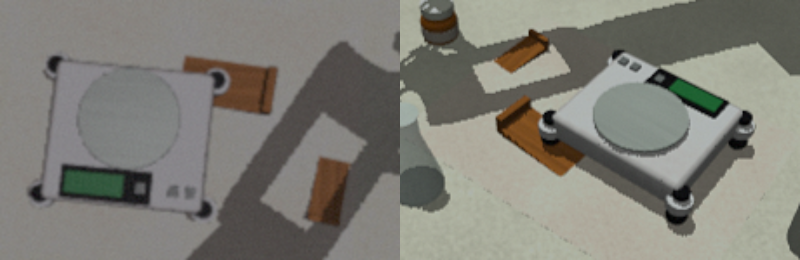

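Request:
apply_moves(commands=[0,-2,3,0,0,0,2,0,0,0,0,0,0,2,0,0,0,0,0,0,2])

```text
t: 10.88
tool_pos: [0.5339, -0.3055, 0.2017]
orientation: [2.37, 2.047, 0.003]
force: [-0.6, 0.2, -0.6]
opening: 0.0201
```

Run:
```python
from h import *
im,d,P=measure()
q=P.reshape(-1,3); c=q[(np.hypot(q[:,0]-.522,q[:,1]-.141)<.05)&(q[:,2]>.06)]
print("pan",np.degrees(np.linalg.lstsq(np.c_[c[:,:2],np.ones(len(c))],c[:,2],rcond=None)[0][:2]).round(2))
read_camera("scene")
for n in("jar","flask","mouse","wash_bottle"):
    for r in find_in(n,"scene")[:2]: print(n,round(r["conf"],2),w(r["point"],"scene").round(3))
print(read_state()["t"],read_state()["force"]); print(close_job())
```

```text
wedge n 623 rect [0.5705 0.0263] [0.1179 0.0576] 80.5 
 box [[0.5320000052452087, -0.027000000700354576], [0.5889999866485596, -0.03700000047683716], [0.609000027179718, 0.07999999821186066], [0.5519999861717224, 0.08900000154972076]]
bal rect [0.4993 0.1482] [0.2204 0.1804] 84.6
plane slopes deg [-0.57  0.3 ] h at centre 0.0682
 top balance 0.58 [0.5   0.148 0.001]
 top short_foot 0.92 [0.571 0.041 0.006]
 top wedge_tip 0.67 [ 0.477 -0.113 -0.003]
 top wedge_tip 0.64 [ 0.582  0.089 -0.   ]
 top wedge_tip 0.3 [ 0.53   0.392 -0.002]
 top wedge_heel 0.93 [ 0.559 -0.032  0.013]
pan [-0.  -0.1]
jar 0.63 [ 0.476 -0.229  0.043]
flask 0.89 [ 0.741 -0.052  0.064]
mouse 0.74 [ 0.584 -0.327  0.021]
wash_bottle 0.66 [0.551 0.39  0.099]
11.375 [0.21090352 0.44350646 0.73928835]
the job is handed in; nothing more can be done
None
```

I pushed the middle-sized wedge along the table, thin edge first, under the short foot until the resistance rose to about 8 N. Then I backed the hand away and handed the job in at 11.4 s.

**Last checks:**
- **Level:** the pan tilts about 0.1°, down from about 3.1° at the start. My fit to the whole casing disagrees, still showing about 0.6°. I trusted the pan reading because that fit also takes in the casing edges and lugs. I did not test for rocking separately.
- **Wedge:** the foot stands about 45–50 mm in from the thin edge, against a target of 48 mm.
- **Balance position:** it shifted about 2–3 mm, close to measuring noise.
- **Surroundings:** the jar, flask and mouse are where they were at the start, within 2 mm. The wash bottle was only found mislabelled at first, but its later position matches that spot. The robot was touching nothing.

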